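# Lift the infuser out of the teapot and hold it above

## Robot

A 6-joint arm with a two-finger parallel gripper is mounted at the origin on the work surface. World frame = base frame: x ahead of the robot, y to its left, z up, the work surface at z = 0. Lengths are in mm, angles in rad, forces in N, time in s.
With the tool pointing down it reaches from about 275 to 825 mm from the base axis. Payload 5.2 kg.
Tool frame: the origin (TCP) lies at the very end of the fingers, on their centre line; the grasp point (between the pads) lies 19 mm behind it; z points along the fingers, y is the line along which they close (so a half turn about z gives the same grasp; the last joint's range is limited). The gripper opens to 93 mm and grips with 3 to 60 N. Pads are 15 mm wide; open, the fingers measure 128 mm over their backs; the gripper's body (75 mm by 188 mm) begins 65 mm behind the grasp point.
Start: joints at [1.01, 0.259, 1.535, -0, 1.348, -0.203], TCP at [192.596, 515.181, 218.653] pointing down, gripper open.
Joint ranges: [-3.14, 3.14], [-0.91, 2.08], [0.19, 2.58], [-1.22, 4.36], [0.22, 2.71], [-3.12, 3.12]. Speed limits (rad/s): [2.57, 2.57, 3.14, 3.14, 3.14, 3.14].

## Interface

Orientations are given as [roll, pitch, yaw] about the fixed x, y, z axes, in that order (R = Rz(yaw) Ry(pitch) Rx(roll)).
In Python, from bench import robot gives the robot as it stands. The module is installed in compiled form; this text tells all that it offers. Calls block until the motion is done:
- robot.move_ptp(position, orientation): joint-space move of the TCP to a pose.
- robot.move_linear(position, ori=None, speed=150, f_stop=None): straight line of the TCP; ori=None keeps the orientation; speed is the mean speed in mm/s. With f_stop (N) it stops when the force on the tool has changed by that much, and returns True; else False.
- robot.move_j(angles): joint-space move.
- robot.move_gripper(opening): opening from 0.0 (shut) to 1.0 (fully open); the grip force is fixed at half the most; returns when the fingers have stopped.
- robot.sleep(seconds).
- robot.inverse_kinematics(position, orientation): joint angles nearest the present ones, or None.
- robot.get_image(name): name is "side" or "top"; returns a dict with "img" (400x640x3 uint8, blue, green, red), "fovy" (degrees; the focal length in pixels is half the picture's height over the tangent of half this angle, whatever the lens; pixels are square), "cx", "cy" (the principal point, pixels), "eye" and "orientation" of the camera in the world. Camera axes: x right, y down, z forward; pixel columns grow to the right and rows downward; lengths in mm; the calibration is good to about 2 mm. A picture is of the moment at which its call begins. There is no depth.
A pose or a line that the arm cannot do raises robot.MotionError and nothing moves.
- robot.hand_in(): hands the job in; it is judged then, once.
Readings, each from a call of its own:
- robot.current_t(): time.
- robot.current_qpos(): joint angles.
- robot.current_joint_vel(): joint speeds.
- robot.current_joint_efforts(): joint torques, N m.
- robot.current_tcp_pos(): TCP position.
- robot.current_eef_rot(): TCP orientation.
- robot.current_contact_force(): force on the tool from outside, world axes, zero at the start.
- robot.current_ft_torque(): the same for the moment, N m.
- robot.current_gripper_width(): opening from 0.0 (shut) to 1.0 (fully open).
- robot.current_finger_force(): force on a finger pad.
Only numpy, scipy, OpenCV 4.12 (cv2) and the standard library are available. Lean on these libraries where they do the work, as an engineer would, in place of code of your own. Each camera call takes 0.05 s, during which the arm holds its last target. There are 200 camera calls.

## Task

Take the lid off the porcelain teapot and set it down, right way up and without dropping it, in the shallow lid dish beside the pot. Then lift the steel infuser basket by its wooden grip bar straight out of the pot and hold it steady and level right above the pot, its bottom some 5 cm above the pot's rim; finish while still holding it there. Leave the pot, the two cups and the steel pitcher where they stand.

Things in the scene. Friction and masses are not known exactly. Their poses are not given: they have to be found in the camera images.
- tray: Fixed black lacquered tea tray, 360 (x) by 600 (y) mm; origin at the centre of its underside on the table. Flat top 40 mm up, rim 46 mm. All things named here stand on it. In its far left corner (x +150, y +268 mm) a small clamp holds a thin steel arm with a strainer cup, up to 170 mm above the table.
- pot: Loose white porcelain teapot, 0.65 kg, belly 124 mm across; origin at the centre of its underside, z up, spout to +x (106 mm out, 84 mm up), ear handle to -x (102 mm out). A flat shoulder (radius 58 mm) lies 78 mm up; from it a round neck, outer radius 43.5, inner 39 mm, rises to the rim at 90 mm. It is left or right of the tray's middle, the lid dish on the other side.
- lid: Loose porcelain cap lid, about 0.16 kg: an upside-down hollow cup 101 mm across, 55 mm high, on top a cylindrical knob 24 mm across, 55 to 81 mm above the origin. Origin at the centre of its open lower edge, z up. It starts on the pot's shoulder, loose around the neck (3 mm play), hiding the basket, whose bar reaches 47 mm up into it: lift straight by over 50 mm to clear.
- basket: Loose steel infuser basket, about 0.14 kg, hung by its flange on the pot's rim, origin 35 mm above the pot's, own yaw. Origin at the centre of its underside, z up; body radius 36.5, flange radius 42.5 mm, 55 to 58 mm up. A bail carries a wooden grip bar over the middle: 50 mm along x, 10 mm along y, 12 mm high, centre 84 mm up, open below to the flange. Leaves the neck after rising 55 mm.
- dish: Loose shallow white porcelain lid dish, 134 mm across and 12 mm high; origin at the centre of its underside; inner floor 5 mm above the origin, flat to 56 mm radius. On the tray, on the other side of its middle from the pot.
- cup_left: Bystander: small white tea cup with a blue rim, 61 mm across, 43 mm high, near the tray's left edge (+y). Origin at the centre of its underside.
- cup_right: Bystander: a like cup near the tray's right edge (-y). Origin at the centre of its underside.
- pitcher: Bystander: stainless pitcher 70 mm across and 85 mm high at the far middle of the tray, with a handle standing out 55 mm. Origin at the centre of its underside.

How it is judged (in metres and radians):
On the way, in this order (a step that is already met when the one before it is completed fails the run):
1. the lid is held clear above the pot (z of lid in the frame of pot above 0.125 m and contact force between the fingers and lid above 0.3 N and contact force between lid and pot below 0.1 N), for 0.1 s.
2. the lid stands right way up in the lid dish, let go, the basket still in the pot (z of lid in the frame of dish between 0 and 0.01 m and horizontal distance between lid and dish below 0.016 m and angle between lid's own z axis and vertical below 0.08 rad and contact force between the fingers and lid below 0.1 N and linear speed of lid below 0.03 m/s and z of basket in the frame of pot below 0.045 m), for 0.2 s.
3. the basket is held level above the pot, clear of it (z of basket in the frame of pot between 0.115 and 0.19 m and horizontal distance between basket and pot below 0.035 m and angle between basket's own z axis and vertical below 0.12 rad and contact force between the fingers and basket above 0.5 N and contact force between basket and pot below 0.1 N), for 0.2 s.
At the end, for the whole second after the job is handed in: Only the fingers hold the basket: underside 25-100 mm above the pot rim, within 35 mm of its axis, tilt < 0.12 rad, < 0.03 m/s, < 0.3 rad/s. Lid released, level (0.08 rad) on the dish floor, within 16 mm of centre. Pot upright, within 30 mm of its start; cups and pitcher within 25 mm (all of step 3 and z of lid in the frame of dish between 0 and 0.01 m and horizontal distance between lid and dish below 0.016 m and angle between each of lid, pot's own z axis and vertical below 0.08 rad and contact force between each of the fingers, basket and lid below 0.1 N and linear speed of each of lid, basket below 0.03 m/s and angular speed of basket below 0.3 rad/s and distance of pot from where it was at the start of the episode below 0.03 m and contact force between basket and dish below 0.1 N and contact force between basket and tray below 0.1 N and distance of each of cup_left, cup_right, pitcher from where it was at the start of the episode below 0.025 m); the arm keeps its last pose, push and grip.
It fails at once if the pot is shifted more than 30 mm or tipped (distance of pot from where it was at the start of the episode above 0.03 m or angle between pot's own z axis and vertical above 0.25 rad).
It fails at once if a cup or the pitcher is shifted more than 25 mm or tipped (distance of any of cup_left, cup_right, pitcher from where it was at the start of the episode above 0.025 m or angle between any of cup_left, cup_right, pitcher's own z axis and vertical above 0.3 rad).
It fails at once if the lid is dropped (falls free faster than 0.5 m/s) (contact force between the fingers and lid below 0.05 N and linear speed of lid above 0.5 m/s).
It also fails if it takes over 56 s, if anything falls off the work surface, if the arm or the gripper's body presses on something with over 40 N, if the wrist force passes 120 N, or if a joint passes its speed limit or range.

## Working session

There is one attempt and no reset: what is moved stays moved. The work goes in short steps, each a Python script; the robot and the scene stay as the last script left them, time stands still between calls to the robot, and variables do not carry over. Pictures are saved under pics/ and viewed, at most 10 in all, crops included, and the job is handed in when it is done.

```bash
mkdir -p pics; python3 - <<'E'
from bench import robot
import cv2
for n in("top","side"):
    d=robot.get_image(n); cv2.imwrite(f"pics/{n}0.png",d["img"]); print(n,{k:v for k,v in d.items() if k!="img"})
print(robot.current_eef_rot(),robot.current_t())
E
```

```text
top {'fovy': 56.99254275489433, 'cx': 324.08961659864957, 'cy': 203.34559632934997, 'eye': array([556.68164662,  27.89754451, 957.9342951 ]), 'orientation': array([-3.09721643, -0.02739153, -1.53938811])}
side {'fovy': 42.05365489220934, 'cx': 320.4199164050251, 'cy': 198.36982477053442, 'eye': array([ 193.63111119, -687.26436187,  548.16866061]), 'orientation': array([-2.08119251,  0.00852256, -0.48469103])}
[-3.13994271e+00 -3.57088486e-04  2.78377520e+00] 0.1
```

View pics/top0.png

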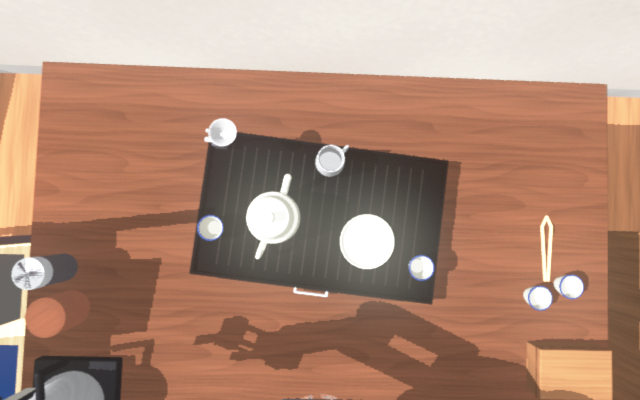

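View pics/side0.png

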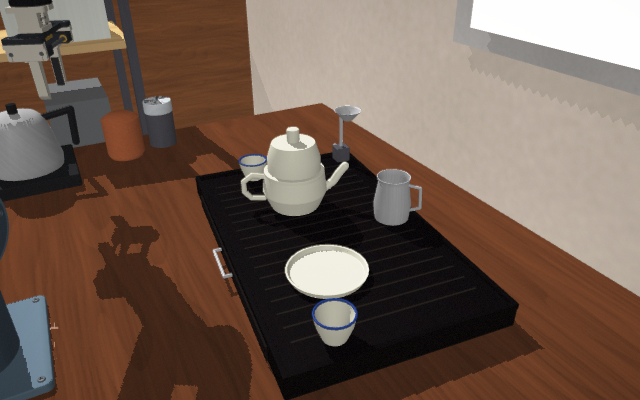

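Top view: pot with lid near (273,217), spout up; dish (367,242), cups (210,228) and (421,267), pitcher (330,160), strainer (222,132). Side view: knob top near (293,130), dish (327,271).

```bash
cat > h.py <<'E'
import numpy as np, cv2
from scipy.spatial.transform import Rotation as R
def ray(d,u,v):
    f=d["img"].shape[0]/2/np.tan(np.radians(d["fovy"]/2))
    r=R.from_euler("xyz",d["orientation"]).as_matrix()@[(u-d["cx"])/f,(v-d["cy"])/f,1]
    return np.array(d["eye"]),r/np.linalg.norm(r)
def plane(d,u,v,z):
    e,r=ray(d,u,v); return e+r*(z-e[2])/r[2]
def tri(a,pa,b,pb):
    e1,r1=ray(a,*pa); e2,r2=ray(b,*pb)
    s=np.linalg.lstsq(np.c_[r1,-r2],e2-e1,rcond=None)[0]
    p,q=e1+s[0]*r1,e2+s[1]*r2
    return (p+q)/2,np.linalg.norm(p-q)
def proj(d,P):
    f=d["img"].shape[0]/2/np.tan(np.radians(d["fovy"]/2))
    c=R.from_euler("xyz",d["orientation"]).as_matrix().T@(np.array(P)-d["eye"])
    return np.array([d["cx"]+f*c[0]/c[2],d["cy"]+f*c[1]/c[2]])
E
python3 - <<'E'
from bench import robot
from h import *
t=robot.get_image("top");s=robot.get_image("side")
# dish, rim at z=52: fit ellipse on the plane
for d,n,c in((t,"top",(367,242)),(s,"side",(327,271))):
    hsv=cv2.cvtColor(d["img"],cv2.COLOR_BGR2HSV)
    m=((hsv[...,2]>110)&(hsv[...,1]<70)).astype(np.uint8)
    k,l,st,ce=cv2.connectedComponentsWithStats(m)
    i=l[c[1],c[0]]; print(n,st[i],ce[i])
    cs,_=cv2.findContours((l==i).astype(np.uint8),cv2.RETR_EXTERNAL,cv2.CHAIN_APPROX_NONE)
    w=np.array([plane(d,*p[0],52)[:2] for p in max(cs,key=len)],np.float32)
    print(cv2.minEnclosingCircle(w),cv2.fitEllipse(w))
a=cv2.resize(t["img"][165:270,220:330],None,fx=5,fy=5,interpolation=cv2.INTER_CUBIC)
b=cv2.resize(s["img"][115:220,235:365],None,fx=3,fy=3,interpolation=cv2.INTER_CUBIC)
b=cv2.copyMakeBorder(b,0,525-315,0,0,cv2.BORDER_CONSTANT)[:, :250]
a=cv2.createCLAHE(3,(4,4)).apply(cv2.cvtColor(a,cv2.COLOR_BGR2GRAY))
b=cv2.cvtColor(b,cv2.COLOR_BGR2GRAY)
cv2.imwrite("pics/crop1.png",np.hstack([a,b]))
E
```

```text
top [ 338  210   58   72 2711] [366.68129841 242.24566581]
((498.00469970703125, -109.69148254394531), 89.7138442993164) ((502.31396484375, -104.75044250488281), (144.7261199951172, 157.79827880859375), 87.5982894897461)
side [ 285  244   84   55 3578] [326.6313583  270.69675797]
((505.189697265625, -106.78314971923828), 69.92890167236328) ((505.69842529296875, -106.32737731933594), (130.51145935058594, 137.4273681640625), 152.26402282714844)
```

View pics/crop1.png

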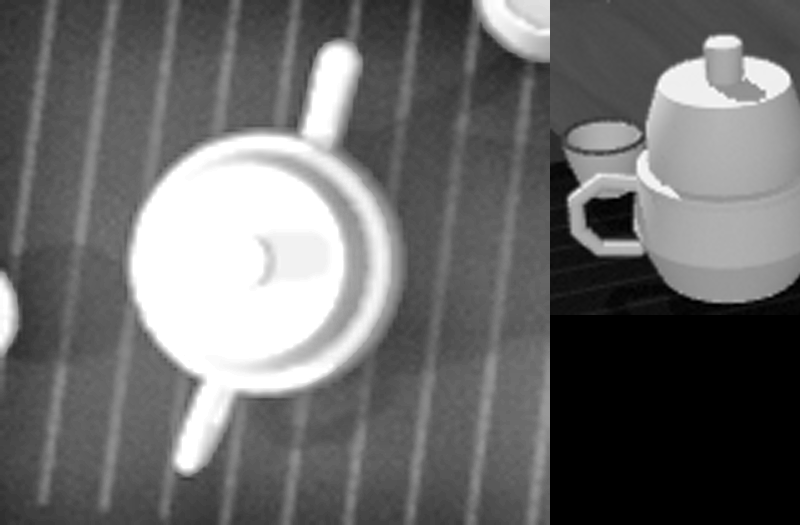

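The crop shows the knob top in the side view near (292.7,129.3), and in the top view the lid's upper disc near (268,217.4) and the belly disc near (273,217). Spout is roughly toward the image top (pot yaw is small).

```bash
python3 - <<'E'
from bench import robot
from h import *
t=robot.get_image("top");s=robot.get_image("side")
def comp(d,c,th,op):
    m=(cv2.cvtColor(d["img"],cv2.COLOR_BGR2GRAY)>th).astype(np.uint8)
    m=cv2.morphologyEx(m,cv2.MORPH_OPEN,cv2.getStructuringElement(cv2.MORPH_ELLIPSE,(op,op)))
    l=cv2.connectedComponents(m)[1]
    cs,_=cv2.findContours((l==l[c[1],c[0]]).astype(np.uint8),cv2.RETR_EXTERNAL,cv2.CHAIN_APPROX_NONE)
    return max(cs,key=len)[:,0]
for th in(110,140):
    w=np.array([plane(t,*p,52)[:2] for p in comp(t,(367,242),th,21)],np.float32); print("dish",cv2.fitEllipse(w))
    for z in(100,):
        w=np.array([plane(t,*p,z)[:2] for p in comp(t,(268,217),th,21)],np.float32); print("belly",z,cv2.fitEllipse(w))
for th in(235,245,250):
    w=np.array([plane(t,*p,170)[:2] for p in comp(t,(262,217),th,9)],np.float32); print("lid",th,cv2.fitEllipse(w))
print("knob side z=199",plane(s,292.7,129.3,199))
k=plane(s,292.7,129.3,199)
print("proj knob in top",proj(t,k), "lidtop", proj(t,k-[0,0,28]))
g=cv2.cvtColor(s["img"],cv2.COLOR_BGR2GRAY); print(g[124:146,282:304])
g=cv2.cvtColor(t["img"],cv2.COLOR_BGR2GRAY); print(g[209:227,256:282])
E
```

```text
dish ((508.2008972167969, -103.058349609375), (137.32601928710938, 138.18524169921875), 175.61534118652344)
belly 100 ((559.3512573242188, 124.03021240234375), (123.68759155273438, 127.25756072998047), 13.769607543945312)
dish ((508.0968322753906, -103.1899642944336), (134.78575134277344, 135.68069458007812), 1.9297668933868408)
belly 100 ((559.650390625, 124.20972442626953), (120.88481140136719, 123.85405731201172), 178.66204833984375)
lid 235 ((557.7227172851562, 128.5010223388672), (87.10301971435547, 96.63579559326172), 93.62156677246094)
lid 245 ((557.2362670898438, 128.58189392089844), (86.78239440917969, 93.37741088867188), 84.4371337890625)
lid 250 ((558.2684936523438, 128.68190002441406), (86.9502944946289, 89.46037292480469), 56.3021354675293)
knob side z=199 [556.49307298 115.47203649 199.        ]
proj knob in top [271.29157526 218.45486175] lidtop [272.81510626 218.49947404]
[[ 75  73  71  73  74  74  77  76  76  77  76  75  74  76  74  76  75  76
   74  72  73  72]
 [ 75  75  73  73  73  71  75  76  77  77  78  77  75  75  74  74  76  76
   76  75  73  73]
 [ 76  76  75
[... 3110 characters left out ...]
55 244 233
  247 251 252 252 252 252 252 252]
 [255 255 255 255 255 255 255 255 255 255 255 255 255 255 255 250 237 246
  253 254 255 255 254 255 255 255]
 [255 255 255 255 255 255 255 255 255 255 255 255 255 255 253 254 254 255
  255 255 255 255 255 255 255 255]
 [255 255 255 255 255 255 255 255 255 255 255 255 255 255 255 255 255 255
  255 255 255 255 255 255 255 255]
 [255 255 255 255 255 255 255 255 255 255 255 255 255 255 255 255 255 255
  255 255 255 255 255 255 255 255]
 [255 255 255 255 255 255 255 255 255 255 255 255 255 255 255 255 255 255
  255 255 255 255 255 255 255 255]
 [255 255 255 255 255 255 255 255 255 255 255 255 255 255 255 255 255 255
  255 255 255 255 255 255 255 255]]
```

```bash
python3 - <<'E'
from bench import robot
from h import *
t=robot.get_image("top");s=robot.get_image("side")
print("knob",tri(t,(267.6,217),s,(292.3,129)))
def comp(d,c,th,op):
    m=(cv2.cvtColor(d["img"],cv2.COLOR_BGR2GRAY)>th).astype(np.uint8)
    m=cv2.morphologyEx(m,cv2.MORPH_OPEN,cv2.getStructuringElement(cv2.MORPH_ELLIPSE,(op,op)))
    l=cv2.connectedComponents(m)[1]
    cs,_=cv2.findContours((l==l[c[1],c[0]]).astype(np.uint8),cv2.RETR_EXTERNAL,cv2.CHAIN_APPROX_NONE)
    return max(cs,key=len)[:,0]
ct=cv2.fitEllipse(comp(t,(367,242),120,21)); cs=cv2.fitEllipse(comp(s,(327,265),110,21))
print(ct,cs,"dish",tri(t,ct[0],s,cs[0]))
# tray straightness / corner check
for d,n in((t,"top"),(s,"side")):
    m=(cv2.cvtColor(d["img"],cv2.COLOR_BGR2HSV)[...,2]<45).astype(np.uint8)
    m=cv2.morphologyEx(m,cv2.MORPH_CLOSE,np.ones((25,25)))
    m=cv2.morphologyEx(m,cv2.MORPH_OPEN,np.ones((41,41)))
    c=max(cv2.findContours(m,cv2.RETR_EXTERNAL,cv2.CHAIN_APPROX_NONE)[0],key=cv2.contourArea)
    print(n,cv2.approxPolyDP(c,9,True)[:,0].tolist())
for uv in((208,133),(447,160),(433,303),(191,273)): print(uv,plane(t,*uv,46)[:2])
for uv in((197,178),(517,303),(275,374)): print(uv,plane(s,*uv,46)[:2])
q=robot.inverse_kinematics([558,123,260],[np.pi,0,np.pi]); print(q)
E
```

```text
knob (array([559.27998604, 123.44970268, 196.27126204]), np.float64(0.0803503991429098))
((366.60205078125, 241.28109741210938), (55.52147674560547, 55.703304290771484), 178.53810119628906) ((326.6573181152344, 270.7540283203125), (53.36179733276367, 83.04508972167969), 90.11644744873047) dish (array([ 507.31425262, -103.8923397 ,   46.02500603]), np.float64(0.29984815234753537))Traceback (most recent call last):
  File "<stdin>", line 18, in <module>
ValueError: max() iterable argument is empty
```

Knob (559,123.5) at height 196 (expected 199) agrees with the belly centre (559.5,124.1). Dish is at about (507.5,-103.5). Proceed to the lid grasp.

```bash
python3 - <<'E'
from bench import robot
from h import *
o=[np.pi,0,np.pi]
robot.move_ptp([559.3,123.6,260],o)
hit=robot.move_linear([559.3,123.6,177],speed=80,f_stop=6)
print(hit,robot.current_tcp_pos())
robot.move_gripper(0.0)
print(robot.current_gripper_width()*93,robot.current_finger_force(),robot.current_contact_force())
robot.move_linear([559.3,123.6,187],speed=40)
print(robot.current_contact_force(),robot.current_t())
robot.move_linear([559.3,123.6,265],speed=80)
robot.sleep(.2)
print(robot.current_gripper_width()*93,robot.current_finger_force(),robot.current_contact_force(),robot.current_t(),robot.current_tcp_pos())
t=robot.get_image("top")["img"][100:320,170:450];s=robot.get_image("side")["img"][40:320,180:460]
cv2.imwrite("pics/lift.png",np.hstack([cv2.copyMakeBorder(t,0,60,0,0,cv2.BORDER_CONSTANT),s]))
E
```

```text
False [559.7494869  123.61672935 177.63383306]
23.34586548023548 29.99981939792633 [-1.22881695  1.09650085 -0.60938681]
[ 0.38453797  0.8437873  -1.64278063] 5.0167
23.661328509684378 29.9998077750206 [ 0.23170855 -0.2079606  -1.26047747] 6.3417 [559.07569371 123.58847006 264.43085421]
```

View pics/lift.png

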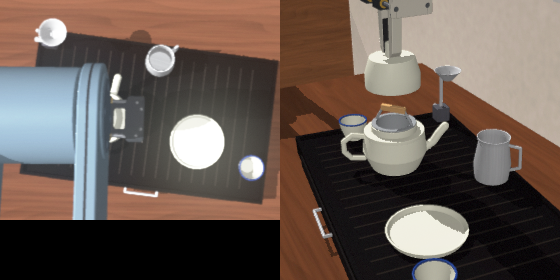

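The lid is held level and clear above the pot, and the basket's wooden bar shows at about (390,110) in the side crop. Next I move over the dish and check alignment.

```bash
python3 - <<'E'
from bench import robot
from h import *
o=[np.pi,0,np.pi]
robot.move_linear([507.7,-103.4,265],speed=150)
robot.move_linear([507.7,-103.4,130],speed=100)
robot.sleep(.2)
print(robot.current_tcp_pos(),robot.current_t())
d=robot.get_image("side");im=d["img"].copy()
t=robot.get_image("top")
# predicted lid lower edge and dish rim, for reference
z0=robot.current_tcp_pos()[2]-59.6
a=np.linspace(0,2*np.pi,60)
im=cv2.resize(im[170:320,240:420],None,fx=3,fy=3,interpolation=cv2.INTER_CUBIC)
b=cv2.resize(t["img"][170:320,300:420],None,fx=2,fy=2)
b=cv2.copyMakeBorder(b,0,150,0,0,cv2.BORDER_CONSTANT)
cv2.imwrite("pics/above.png",np.hstack([im,b]))
for r,z in((50.5,z0),(67,52),(46,z0+55)):
    p=np.array([proj(d,[507.7+r*np.cos(x),-103.4+r*np.sin(x),z]) for x in a])
    print(r,z,"crop bbox",(p.min(0)-[240,170])*3,(p.max(0)-[240,170])*3)
E
```

```text
[ 507.93556254 -103.48426302  130.43823937] 9.8417
50.5 70.64909378012558 crop bbox [163.22969188 209.25328927] [357.66345796 323.77908444]
67 52 crop bbox [132.99675251 220.5099141 ] [388.23497831 375.23348274]
46 125.64909378012558 crop bbox [168.5757506  127.25009664] [351.73065517 225.94815965]
```

View pics/above.png

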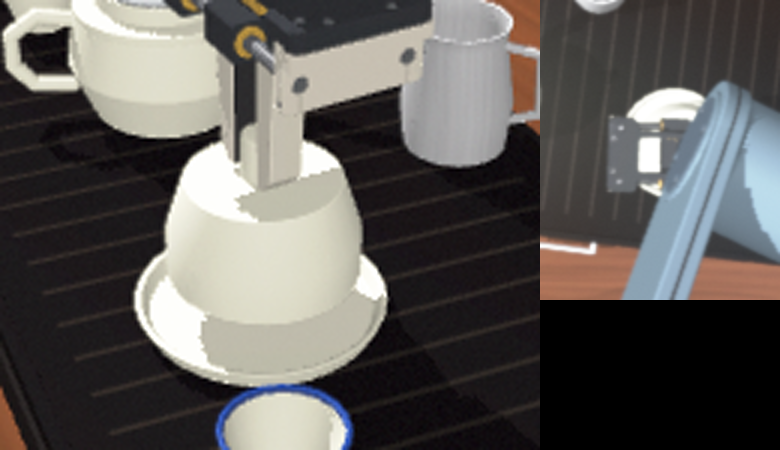

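The side view shows the lid centred at crop u≈263.5 and the dish at 260.5, so the lid is about 2 mm too far in +x. I correct for that and lower it.

```bash
python3 - <<'E'
from bench import robot
from h import *
x,y=506.2,-103.4
robot.move_linear([x,y,115],speed=60)
hit=robot.move_linear([x,y,102.5],speed=12,f_stop=3)
print(hit,robot.current_tcp_pos(),robot.current_contact_force())
robot.move_gripper(0.45)
robot.sleep(.2); print(robot.current_tcp_pos(),robot.current_gripper_width())
p=robot.current_tcp_pos()
robot.move_linear([x,y,200],speed=100)
robot.move_ptp([400,-150,300],[np.pi,0,np.pi])
print(robot.current_t())
t=robot.get_image("top");s=robot.get_image("side")
a=cv2.resize(t["img"][160:280,220:340],None,fx=4,fy=4,interpolation=cv2.INTER_CUBIC)
b=cv2.resize(s["img"][100:340,220:380],None,fx=2,fy=2,interpolation=cv2.INTER_CUBIC)
cv2.imwrite("pics/after.png",np.hstack([a,b])); np.save("top_after.npy",t["img"]); np.save("side_after.npy",s["img"])
E
```

```text
True [ 506.0692306  -103.37238854  103.93789602] [0.0768485  0.25755997 5.53971476]
[ 505.16914618 -102.96296521  102.98896153] 0.4496520537718627
13.7167
```

View pics/after.png

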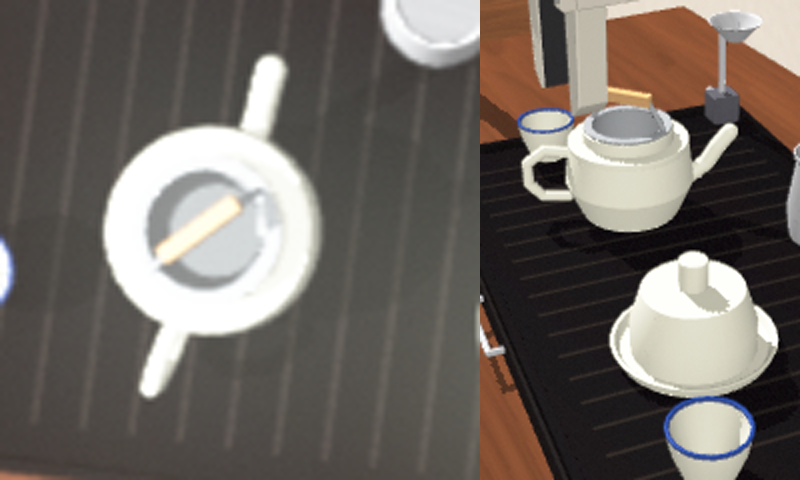

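The lid stands level in the dish and is centred (knob column 326.5 against dish 326.6). The basket bar shows in the top crop from about (157,262) to (240,200).

```bash
python3 - <<'E'
from bench import robot
from h import *
t=robot.get_image("top");s=robot.get_image("side")
def bar(d,x0,x1,y0,y1):
    h=cv2.cvtColor(d["img"],cv2.COLOR_BGR2HSV)
    m=np.zeros(h.shape[:2],np.uint8)
    m[y0:y1,x0:x1]=((h[...,1]>45)&(h[...,0]>5)&(h[...,0]<30)&(h[...,2]>150))[y0:y1,x0:x1]
    n,l,st,ce=cv2.connectedComponentsWithStats(m); i=1+np.argmax(st[1:,4])
    c=cv2.findContours((l==i).astype(np.uint8),cv2.RETR_EXTERNAL,cv2.CHAIN_APPROX_NONE)[0][0][:,0]
    print(st[i],ce[i]); return c,ce[i]
c,ce=bar(t,245,295,195,240)
w=np.array([plane(t,*p,165)[:2] for p in c],np.float32)
r=cv2.minAreaRect(w); print(r, cv2.boxPoints(r).tolist())
v=cv2.fitLine(w,cv2.DIST_L2,0,.01,.01).ravel(); print("dir",np.arctan2(v[1],v[0]))
print("centre",plane(t,*ce,165))
P=plane(t,*ce,165);print("side proj of bar centre",proj(s,P))
h=cv2.cvtColor(s["img"],cv2.COLOR_BGR2HSV); c2,ce2=bar(s,281,312,140,158); print(tri(t,ce,s,ce2))
E
```

```text
[261 209  19  17  24] [271.20833333 217.83333333]
((556.8179931640625, 120.5318374633789), (7.728437423706055, 49.84056854248047), 45.333526611328125) [[536.3779296875, 135.30198669433594], [571.8250732421875, 100.26513671875], [577.258056640625, 105.76168823242188], [541.8109130859375, 140.7985382080078]]
dir -0.8580503
centre [557.80896441 119.62323781 165.        ]
side proj of bar centre [293.02802703 145.73750783]
[283 140  23  14 197] [293.70558376 148.17766497]
(array([558.41069756, 119.92682379, 159.88296766]), np.float64(1.3198199636562453))
```

```bash
python3 - <<'E'
from bench import robot
from h import *
t=robot.get_image("top");s=robot.get_image("side")
for th in(20,35):
    i=t["img"].astype(int); k=np.zeros(i.shape[:2],np.uint8)
    k[200:240,250:295]=((i[...,2]-i[...,0])[200:240,250:295]>th)
    n,l,st,ce=cv2.connectedComponentsWithStats(k); j=1+np.argmax(st[1:,4]); print(st[j],ce[j])
    ys,xs=np.where(l==j)
    w=np.array([plane(t,x,y,165)[:2] for x,y in zip(xs,ys)],np.float32)
    print(cv2.minAreaRect(w)); v=cv2.fitLine(w,cv2.DIST_L2,0,.01,.01).ravel(); print(np.arctan2(v[1],v[0]),w.mean(0))
E
```

```text
[258 209  23  17  91] [269.72527473 216.85714286]
((559.7860717773438, 123.82723999023438), (12.448444366455078, 51.69607162475586), 38.027435302734375)
-0.9276531 [559.80756  122.855736]
[261 209  19  17  28] [271.5        217.53571429]
((556.8179931640625, 120.5318374633789), (7.728437423706055, 49.84056854248047), 45.333526611328125)
-0.8474744 [558.47614 119.0128 ]
```

Bar is 12×52 mm as expected, centred at (559.8,123.6), direction −0.92 rad. Next: grasp and lift.

```bash
python3 - <<'E'
from bench import robot
from h import *
o=[np.pi,0,2.225]; x,y=559.7,123.7
robot.move_ptp([x,y,260],o)
robot.move_gripper(0.6)
robot.move_linear([x,y,180],speed=100)
hit=robot.move_linear([x,y,142],speed=40,f_stop=5)
print(hit,robot.current_tcp_pos(),robot.current_contact_force())
if not hit:
    robot.move_gripper(0.0)
    print(robot.current_gripper_width()*93,robot.current_finger_force(),robot.current_contact_force())
    for z in(152,170,205):
        h=robot.move_linear([x,y,z],speed=40,f_stop=12); print(z,h,robot.current_contact_force())
        if h: break
    else: robot.move_linear([x,y,247],speed=60)
robot.sleep(.3); print(robot.current_tcp_pos(),robot.current_gripper_width()*93,robot.current_t())
s=robot.get_image("side")["img"]
cv2.imwrite("pics/hold.png",cv2.resize(s[60:340,180:420],None,fx=2,fy=2))
E
```

```text
False [559.95027669 123.72896725 142.31100377] [-0.48836947 -0.69051156  0.67756439]
9.584668627195189 29.99984085559845 [0.57967424 0.84029797 0.20974354]
152 False [ 0.46619208 -0.03273323 -1.11971082]
170 False [-0.23417951 -0.6367422  -2.4527758 ]
205 False [ 0.35198286  0.50791556 -2.28655755]
[559.56594292 123.69582268 246.67587103] 9.895329733790954 21.9167
```

View pics/hold.png

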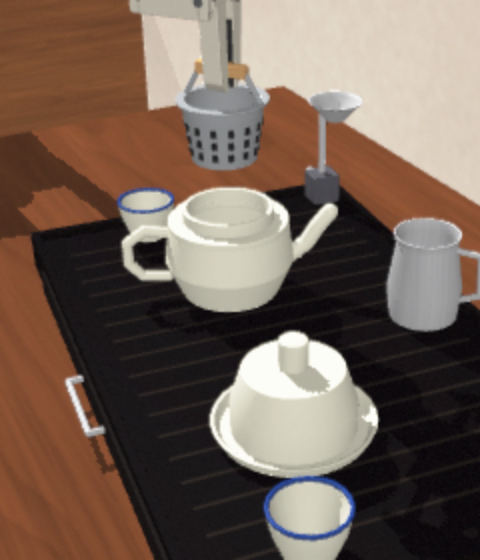

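The picture shows the basket held above the pot, flange from about (180,98) to (268,95) in the crop. I do one numeric level check before handing in.

```bash
python3 - <<'E'
from bench import robot
from h import *
s=robot.get_image("side"); i=s["img"].astype(int)
k=np.zeros(i.shape[:2],np.uint8); k[86:104,270:312]=((i[...,2]-i[...,0])>45)[86:104,270:312]
n,l,st,ce=cv2.connectedComponentsWithStats(k)
for j in range(1,n):
    if st[j,4]>8: print("bar part",st[j],ce[j])
x,y,z=robot.current_tcp_pos(); z+=16.7
dv=np.array([np.cos(-.92),np.sin(-.92),0])
for tilt in(-.1,0,.1):
    for e in(-18,18):
        P=np.array([x,y,z])+e*(dv*np.cos(tilt)+np.array([0,0,np.sin(tilt)])); print(tilt,e,proj(s,P))
print(robot.current_ft_torque())
E
```

```text
bar part [277  89   5   8  29] [278.75862069  92.62068966]
bar part [294  91  11   9  75] [298.38666667  95.08      ]
-0.1 -18 [282.05776246  90.78936178]
-0.1 18 [300.1892895   95.30456527]
0 -18 [282.05831017  91.77156838]
0 18 [300.20694085  94.3124089 ]
0.1 -18 [282.14812497  92.76440177]
0.1 18 [300.13253613  93.30543844]
[-0.05112584  0.01510202 -0.00432124]
```

Observed bar slope is 0.125 against 0.14 for level, a tilt of about 0.01 rad.

```bash
python3 -c "
from bench import robot
robot.sleep(.3); print(robot.hand_in(),robot.current_t())"
```

```text
the job is handed in; nothing more can be done
the job is handed in; nothing more can be done
```

I handed the job in with the lid standing level and centred in its dish and the basket held level about 50 mm above the pot's rim; the pot, cups and pitcher looked undisturbed in the last picture, and the result was not reported back.

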